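# Vent a strapped-down spray gun and hold its bayonet lid at the vent mark

## Robot

A 6-joint arm with a two-finger parallel gripper is mounted at the origin on a cart in front of the work surface, level with it; the furniture and walls round the work are solid. World frame = base frame: x ahead of the robot, y to its left, z up, the work surface at z = 0. Lengths are in mm, angles in rad, forces in N, time in s.
With the tool pointing down it reaches from about 300 to 775 mm from the base axis. Payload 14.6 kg.
Tool frame: the origin (TCP) lies between the finger pads; the fingertips stand ahead of it and the grasp point (between the pads) lies 11 mm behind it (manip.finger_overhang is the z of the fingertips in the tool frame, in mm); z points along the fingers, y is the line along which they close (so a half turn about z gives the same grasp; the last joint's range is limited). The gripper opens to 94 mm and grips with 3 to 60 N. Pads are 16 mm wide; open, the fingers measure 119 mm over their backs; the gripper's body (75 mm by 177 mm) begins 78 mm behind the grasp point.
Start: joints at [1.261, 0.3, 1.521, -0, 1.321, -0.067], TCP at [132.23, 533.858, 213.446] pointing down, gripper open.
Joint ranges: [-3.03, 3.03], [-0.79, 2.21], [0.23, 2.52], [-1.04, 4.18], [0, 3.07], [-2.55, 2.55]. Speed limits (rad/s): [2.22, 2.22, 2.57, 3.14, 3.14, 3.14].

## Interface

Orientations are given as [roll, pitch, yaw] about the fixed x, y, z axes, in that order (R = Rz(yaw) Ry(pitch) Rx(roll)).
In Python, from cell import manip gives the robot as it stands.
- The arm moves only by the tool jog_arm, never from a script. Its argument "series" is a list of rows, each a list of 7 numbers: the shift along the world's x, y, z as a fraction of full scale, then the turn, a rotation vector about the world's x, y, z as a fraction of full scale, then the closure, from 0 (fully open) to 1 (shut). In form: [[dx, dy, dz, wx, wy, wz, fingers], ...]. A call has 1 to 8 rows; each row is the pose to reach, as a shift and turn from the pose commanded when the call began; what a row does not reach only later rows make up. Full scale, the value 1, is 120 mm for a shift and 90 degrees for a turn. A row lasts 1/12 s, in which the tool goes at most 41.7 mm and 7.16 degrees, less where a joint would pass 70% of its speed; a pose out of reach is approached as far as the arm can. A call with a number of a shift or a turn outside -1 to 1 is refused whole. A call with a gripper value outside its range is refused whole. The fingers move at their own pace and stop on an object; "grip_force" is the grip in N (left out, the last holds). Time passes only in rows, so rows that repeat a pose let the fingers close. It gives the time, the measured TCP pose, the force, the opening and the grip force at its end, in the units of the state.
- manip.read_state(): the state, without advancing time (a new reading comes with each control period).
- manip.camera(name): name is "scene" or "top"; returns a dict with "frame" (480x640x3 uint8, red, green, blue), "vfov" (degrees; the focal length in pixels is half the picture's height over the tangent of half this angle, whatever the lens; pixels are square), "cx", "cy" (the principal point, pixels), "R" (3x3) and "t" (3): a world point X has camera coordinates R X + t. Camera axes: x right, y down, z forward; pixel columns grow to the right and rows downward; lengths in mm; the calibration is good to about 2 mm. A picture is of the moment at which its call begins. There is no depth.
- manip.sign_off(): hands the job in; it is judged then, once.
The state is a dict: "clock": time; "joints": joint angles; "qd": joint speeds; "effort": joint torques, N m; "eef_pos": TCP position; "eef_rot": TCP orientation; "wrist_force": force on the tool from outside, world axes, zero at the start; "moment": the same for the moment, N m; "finger_gap": finger opening in mm; "finger_force": force on a finger pad.
Only numpy, scipy, OpenCV 4.12 (cv2) and the standard library are available. Lean on these libraries where they do the work, as an engineer would, in place of code of your own. Each camera call takes 0.05 s, during which the arm holds its last target. There are 200 camera calls.

## Task

Get the spray gun ready for its air hose: first squeeze its trigger right back to the stop for a moment, so that any air left inside gets out, and let it spring forward again. Then set the blue lid into the cup's collar with its lugs through the gaps at the white marks, press it down against the seal and turn it clockwise until its white pointers stand at the yellow vent marks, half of the way to the lock; do not let it click home. Finish with the lid still gripped and held there, so that the cup can breathe while I plug in the hose, and leave the other things on the table where they are.

Things in the scene. Friction and masses are not known exactly. Their poses are not given: they have to be found in the camera images.
- spray_stand: fixed plywood board 235 x 290 x 16 mm with a metal spray gun strapped on its side. Origin on the table, under the axis of the gun's cup; y runs along the barrel (brass nozzle at y -90 mm, rear knob at +200 mm), z up. Barrel, trigger and grip lie level, middle 58 mm above the table; the grip points to -x, to x -160 mm with its air inlet
- grip (a point): middle line of the gun's fixed grip at x -95, y 104.5, z 58 mm of spray_stand; the grip is a bar along x (raked 5 degrees), 28 mm thick both ways, with 40 mm free below its middle line
- trigger (a joint): sprung trigger: steel blade 8 mm thick, 24 mm high, along x on the grip's -y side, pivot at x 0, y 65 mm of spray_stand, reaching to x -122 mm. 0 = let go (spring), 0.20 rad = at its stop, blade swung to +y near the grip; takes 2 N rising to 4.5 N at x -95 mm. Blade and grip there measure 56 mm over their outsides let go (y 62.5 to 118.5 mm), 37 mm squeezed (y 81.5 to 118.5)
- pinch (a point): midway between trigger front and grip back while let go: x -95, y 90.5, z 58 mm of spray_stand. A gripper pointing down and closing along the stand's y takes both here; the grip does not give, so the middle of the squeezed pair lies 9.5 mm further to +y
- cup: aluminium cup upright on the gun, with a black bayonet collar 100 mm across. Origin: middle of the mouth at the collar's top face, 150 mm above the table, over spray_stand's origin, same axes. Mouth 62 mm wide between two steel lips 5 mm thick, over a groove of 36.5 mm radius; entry gaps in the lips at +x and -x, 16 mm wide
- entry (a point): white mark on the collar's top face at the +x entry gap; every mark has a twin straight across. Stops keep an inserted lid from turning anticlockwise
- vent (a point): yellow vent mark on the collar's top face, 42 degrees clockwise (from above) of the entry mark
- lock (a point): red mark on the collar's top face, 85 degrees clockwise of the entry mark: the locked position. From 55 degrees on a sprung ball resists, then the lid clicks past it
- seal (a point): top of the rubber-edged strainer in the cup, 9 mm below the rim when free; a spring pushes it up: 3 N at first touch, 5.5 N pressed 5 mm down
- lid: loose blue bayonet lid, 70 to 140 g, standing on its plug. Origin: centre of the plug's underside; x along the bar knob and the two lugs; same after half a turn. Plug 58.6 mm wide, 14 mm high; flange 84 mm wide, 5 mm thick above it, a white pointer over each lug. Lugs pass under the lips while the underside is 10 to 14 mm below the rim; at 14 the flange meets the collar
- lug (a point): outer end of one of the lid's two grey lugs: x 34, z 3 mm of the lid; a lug is 12 mm wide and 4 mm thick, 1 to 5 mm above the underside
- knob (a point): point on the lid's axis 42 mm above the underside, the height to grip the bar knob: 56 mm long (lid x), 22 mm thick (lid y), top 54 mm above the underside, flange top at 19 mm
- cast_pear_1: white plaster pear, 85 mm long; a bystander, leave it alone
- cast_lemon_5: white plaster lemon, 69 mm long, on the right; a bystander, leave it alone
- sanding_block: brown wooden sanding block 55 x 90 x 30 mm; a bystander, leave it alone
- brush_flat: flat brush with wooden handle, 195 mm long, lying; a bystander, leave it alone
- cast_lemon_0: white plaster lemon, 80 mm long; a bystander, leave it alone
- scraper: scraper, steel blade with wooden edge, 65 x 100 mm, lying; a bystander, leave it alone
Not all that is in view belongs to the job. There is more than one size of the lid; the job needs the largest.

How it is judged:
By the outcome, as a careful person would: the job done as asked, in the order asked, and still so for the second after the job is handed in, while the arm keeps its last pose, push and grip.
It also fails if it takes over 56 s, if anything falls off the work surface, if the arm or the gripper's body presses on something with over 40 N, if the wrist force passes 120 N, or if a joint passes its speed limit or range.

## Working session

There is one attempt and no reset: what is moved stays moved. The work goes in short steps, Python scripts to look and compute and a tool call to move; the robot and the scene stay as the last step left them, time stands still between calls to the robot, and variables do not carry over. Pictures are saved under pics/ and viewed, at most 10 in all, crops included, and the job is handed in when it is done.

Besides the shell and the picture viewer there is one more tool, called as a command line: name --pt "numbers of a row" for each row, then --argument value for the rest. jog_arm: Moves the arm, as the interface text tells. Its arguments: {"type":"object","properties":{"series":{"type":"array"},"grip_force":{"type":"number"}},"required":["series"]}

```bash
mkdir -p pics; cat > h.py <<'E'
import numpy as np, cv2
from cell import manip
def snap(n,f):
    c=manip.camera(n); cv2.imwrite(f'pics/{f}.png',cv2.cvtColor(c['frame'],cv2.COLOR_RGB2BGR))
    np.savez(f'pics/{f}.npz',**{k:np.array(v) for k,v in c.items()}); return c
def load(f): return dict(np.load(f'pics/{f}.npz'))
def K(c):
    f=240/np.tan(np.radians(float(c['vfov']))/2); return f
def ray(c,u,v):
    d=np.array([(u-c['cx'])/K(c),(v-c['cy'])/K(c),1]); R=c['R']; o=-R.T@c['t']; d=R.T@d; return o,d/np.linalg.norm(d)
def atz(c,u,v,z):
    o,d=ray(c,u,v); return o+d*(z-o[2])/d[2]
def proj(c,X):
    p=c['R']@np.array(X)+c['t']; return np.array([c['cx'],c['cy']])+K(c)*p[:2]/p[2]
def tri(obs):
    A=np.zeros((3,3));b=np.zeros(3)
    for c,u,v in obs:
        o,d=ray(c,u,v);P=np.eye(3)-np.outer(d,d);A+=P;b+=P@o
    X=np.linalg.solve(A,b); return X
def crop(f,x,y,w,h,s,out):
    im=cv2.imread(f'pics/{f}.png')[y:y+h,x:x+w]; cv2.imwrite(f'pics/{out}.png',cv2.resize(im,None,fx=s,fy=s,interpolation=cv2.INTER_CUBIC))
E
python3 -c "
from h import *
for n in('scene','top'):
    c=snap(n,n+'0'); print(n,c['vfov'],c['cx'],c['cy'],(-c['R'].T@c['t']).round(),c['R'].round(2).tolist(), c.keys())
print(manip.read_state(), manip.finger_overhang)
a=cv2.imread('pics/scene0.png');b=cv2.imread('pics/top0.png')
"
```

```text
scene 47.51748990871696 326.4909584006578 230.9291045169419 [-450.  924. 1169.] [[-0.69, -0.73, -0.01], [-0.45, 0.43, -0.78], [0.57, -0.53, -0.62]] dict_keys(['frame', 'vfov', 'cx', 'cy', 'R', 't'])
top 44.62480355602896 320.66271244281774 235.28765242986645 [ 241.   34. 1703.] [[-0.0, -1.0, -0.0], [-0.98, 0.0, -0.17], [0.17, 0.0, -0.98]] dict_keys(['frame', 'vfov', 'cx', 'cy', 'R', 't'])
{'clock': 0.1, 'joints': array([ 1.26140478e+00,  3.00395724e-01,  1.52153148e+00, -4.23413152e-06,
        1.32072001e+00, -6.66080202e-02]), 'qd': array([ 0.00129105, -0.00160429,  0.00072727,  0.00065998,  0.00079453,
       -0.00020882]), 'effort': array([ 1.90902210e-03, -5.32645226e+01, -3.53282654e+01,  7.09974580e-02,
        2.34579819e-02, -9.17158445e-05]), 'eef_pos': array([132.15850253, 533.64053936, 212.9486579 ]), 'eef_rot': array([-3.14054016e+00, -6.60981714e-05,  2.89881014e+00]), 'wrist_force': array([-0.57617776,  0.02705093, -0.52851502]), 'moment': array([-0.0148999 ,  0.00308764,  0.01068811]), 'finger_force': 0.0, 'finger_gap': 93.94655579624724} 8.0
```

View pics/scene0.png

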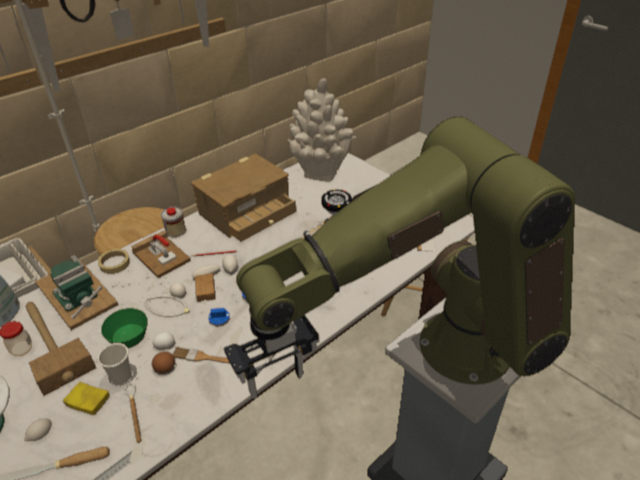

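View pics/top0.png

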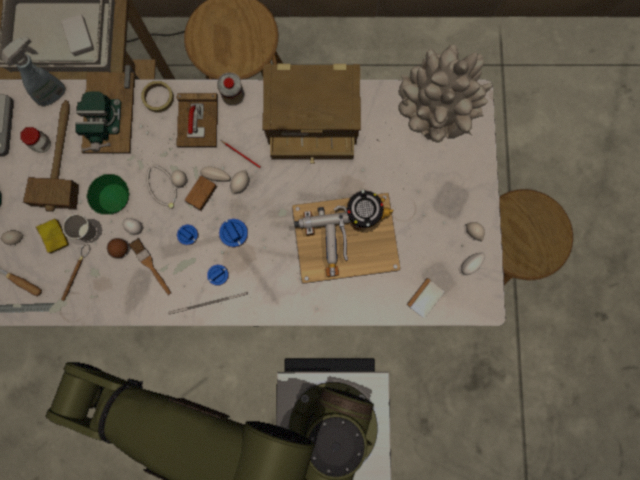

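Top view: the large lid is at about (233,233), and the cup is at (366,211) with its grip pointing down in the image. In the scene view the arm hides the stand. I'll enlarge the stand and lids.

```bash
python3 -c "
from h import *
crop('top0',285,180,125,110,6,'t0a'); crop('top0',170,205,90,85,7,'t0b')"
```

```text
(no output)
```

View pics/t0a.png

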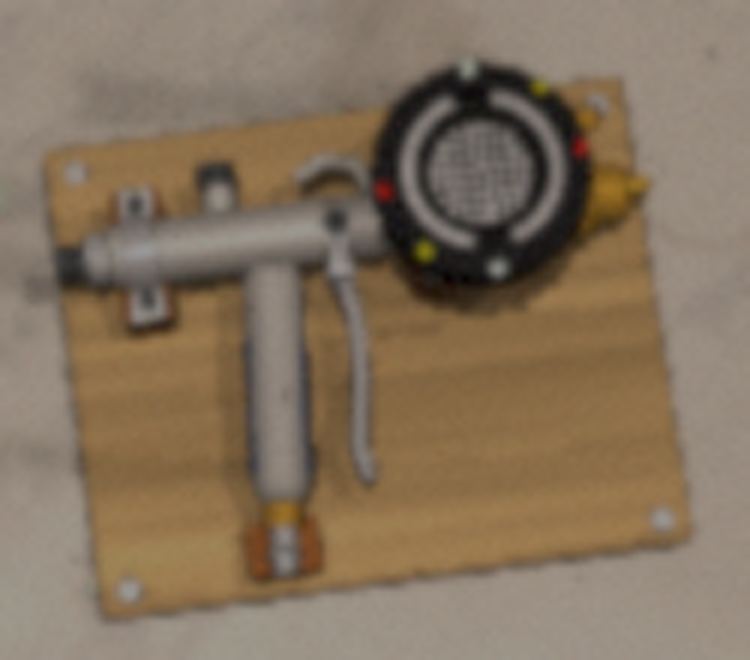

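View pics/t0b.png

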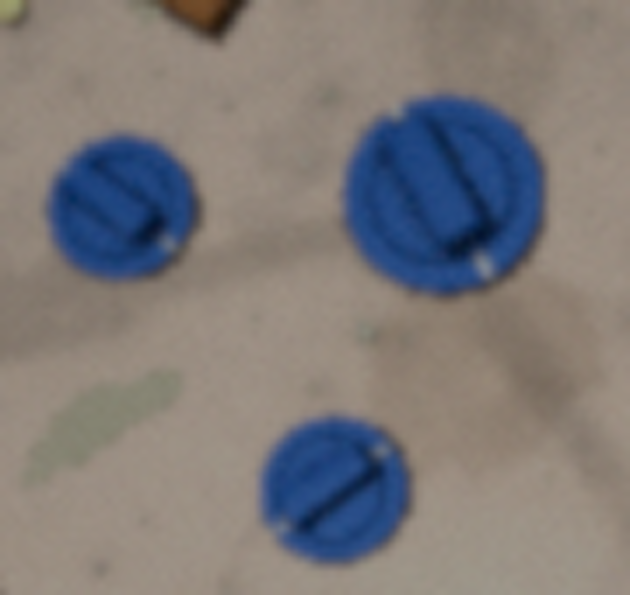

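Crop readings:
- **Cup:** white marks (469,69)/(498,267), red (581,147)/(384,190), yellow (540,88)/(425,250).
- **Board screws:** (76,174), (597,105), (662,519), (129,590).
- **Large lid:** pointers (398,112)/(485,264), flange centre about (445,195).

Next I work out the poses from the top view.

```bash
cat >> h.py <<'E'
def cp(u,v,x,y,s): return x+(u+.5)/s-.5, y+(v+.5)/s-.5
E
python3 -c "
from h import *
c=load('top0')
A=lambda u,v:cp(u,v,285,180,6); B=lambda u,v:cp(u,v,170,205,7)
for n,p,z in [('w+',(469,69),150),('w-',(498,267),150),('r1',(581,147),150),('r2',(384,190),150),('y1',(540,88),150),('y2',(425,250),150)]+[('s',q,16) for q in((76,174),(597,105),(662,519),(129,590))]:
    print(n,atz(c,*A(*p),z).round(1))
for p in((398,112),(485,264),(445,195)): print(atz(c,*B(*p),19).round(1))
for p in ((188,235),(218,274)): print('small',atz(c,*p,15).round())
"
```

```text
w+ [638.3 -80.7 150. ]
w- [546.3 -92.6 150. ]
r1 [ 601.8 -131.1  150. ]
r2 [581.9 -41.5 150. ]
y1 [ 629.3 -112.9  150. ]
y2 [554.2 -59.7 150. ]
s [619.5 103.6  16. ]
s [ 654.2 -153.6   16. ]
s [ 448.4 -181.    16. ]
s [414.1  76.7  16. ]
[582.9 311.3  19. ]
[518.2 273.3  19. ]
[547.5 290.7  19. ]
small [541. 423.  15.]
small [426. 332.  15.]
```

jog_arm --pt "0.3 -0.2 0.9 0 0 0 0" --pt "0.5 -0.5 0.9 0 0 0 0" --pt "0.8 -0.8 0.9 0 0 0 0" --pt "1 -1 0.9 0 0 0 0" --pt "1 -1 0.9 0 0 0 0"

```text
clock: 0.52
eef_pos: [248.4, 417.0, 320.5]
eef_rot: [3.141, 0.0, 2.9]
wrist_force: [1.0, 0.9, 0.7]
finger_gap: 94.1
finger_force: 0.0
```

jog_arm --pt "0.3 -0.3 0 0 0 0 0" --pt "0.6 -0.7 0 0 0 0 0" --pt "0.9 -1 0 0 0 0 0" --pt "1 -1 0 0 0 0 0" --pt "1 -1 0 0 0 0 0"

```text
clock: 0.93
eef_pos: [371.2, 294.7, 319.4]
eef_rot: [-3.141, 0.001, 2.894]
wrist_force: [-0.9, -0.0, 0.6]
finger_gap: 93.8
finger_force: 0.0
```

jog_arm --pt "0 -0.35 0 0 0 0 0" --pt "0 -0.7 0 0 0 0 0" --pt "0 -1 0 0 0 0 0" --pt "0 -1 0 0 0 0 0"

```text
clock: 1.27
eef_pos: [367.7, 174.4, 319.9]
eef_rot: [-3.141, 0.001, 2.895]
wrist_force: [0.1, 0.9, 0.2]
finger_gap: 93.9
finger_force: 0.0
```

jog_arm --pt "0 -0.35 0 0 0 0 0" --pt "0 -0.7 0 0 0 0 0" --pt "0 -1 0 0 0 0 0" --pt "0 -1 0 0 0 0 0"

```text
clock: 1.6
eef_pos: [367.7, 54.4, 319.8]
eef_rot: [-3.141, 0.0, 2.894]
wrist_force: [0.2, 0.3, 0.9]
finger_gap: 94.4
finger_force: 0.0
```

jog_arm --pt "0 -0.35 0 0 0 0 0" --pt "0 -0.7 0 0 0 0 0" --pt "0 -1 0 0 0 0 0" --pt "0 -1 0 0 0 0 0"

```text
clock: 1.93
eef_pos: [367.7, -65.5, 319.5]
eef_rot: [-3.141, -0.001, 2.894]
wrist_force: [-0.5, 0.9, 0.4]
finger_gap: 94.2
finger_force: 0.0
```

jog_arm --pt "0 -0.35 0 0 0 0 0" --pt "0 -0.7 0 0 0 0 0" --pt "0 -1 0 0 0 0 0" --pt "0 -1 0 0 0 0 0" --pt "0 -1 0 0 0 0 0"

```text
clock: 2.35
eef_pos: [368.0, -182.0, 319.2]
eef_rot: [3.141, -0.001, 2.896]
wrist_force: [0.8, -0.2, 0.2]
finger_gap: 94.0
finger_force: 0.0
```

```bash
python3 -c "
from h import *
c=snap('scene','scene1'); snap('top','top1')
C=np.array([592,-86.5,150]); L=np.array([549,291.5,19]); p=proj(c,C); q=proj(c,L);print(p,q)
crop('scene1',int(p[0])-85,int(p[1])-40,125,95,6,'s1a'); print(int(p[0])-85,int(p[1])-40)
crop('scene1',int(q[0])-40,int(q[1])-35,80,70,8,'s1b'); print(int(q[0])-40,int(q[1])-35)
a=cv2.imread('pics/s1a.png');b=cv2.imread('pics/s1b.png')
"
```

```text
[336.40820197 198.15990021] [255.24973266 290.83013278]
251 158
215 255
```

View pics/s1a.png

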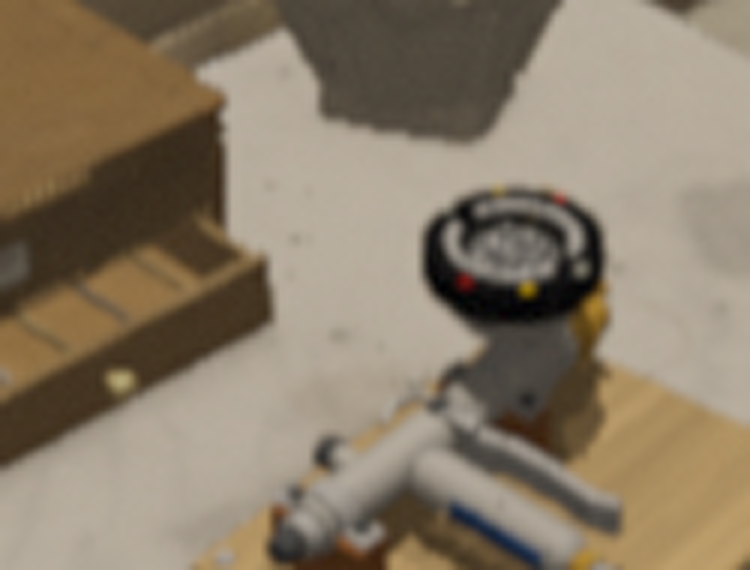

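View pics/s1b.png

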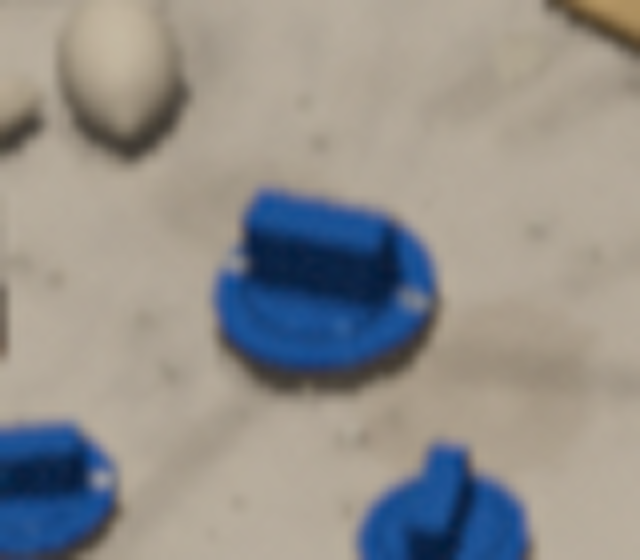

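Scene view, cup crop: red r2 (466,283), yellow y2 (528,290), white w- (581,268), red r1 (561,199), yellow y1 (500,191). Lid crop: pointers at (236,262) and (414,298), knob top centre about (318,222). I triangulate these against the top view.

```bash
python3 -c "
from h import *
from scipy.optimize import least_squares
T=load('top0');S=load('scene1')
A=lambda u,v:cp(u,v,285,180,6); B=lambda u,v:cp(u,v,170,205,7)
SA=lambda u,v:cp(u,v,251,158,6); SB=lambda u,v:cp(u,v,215,255,8)
tc={'w+':(469,69),'w-':(498,267),'r1':(581,147),'r2':(384,190),'y1':(540,88),'y2':(425,250)}
sc={'w-':(581,268),'r1':(561,199),'r2':(466,283),'y1':(500,191),'y2':(528,290)}
for k in sc: print(k,tri([(T,*A(*tc[k])),(S,*SA(*sc[k]))]).round(1))
ang={'w+':0,'w-':180,'r1':-85,'r2':95,'y1':-42,'y2':138}
def res(p):
    r=[]
    for C,d,f in((T,tc,A),(S,sc,SA)):
        for k,q in d.items():
            a=np.radians(ang[k])+p[3]; X=[p[0]+p[4]*np.cos(a),p[1]+p[4]*np.sin(a),p[2]]; r+=list(proj(C,X)-f(*q))
    return r
s=least_squares(res,[592,-86,150,.14,46]);print('cup',s.x.round(3),np.degrees(s.x[3]),np.array(s.fun).round(2))
lp=[tri([(T,*B(*a)),(S,*SB(*b))]) for a,b in(((398,112),(236,262)),((485,264),(414,298)))]
print(np.round(lp,1),np.mean(lp,0).round(1)); d=lp[0]-lp[1];print('yaw',np.degrees(np.arctan2(d[1],d[0])),np.hypot(*d[:2]))
# blue silhouette fit of lid: flange+knob, both views
def mask(f,cx,cy):
    im=cv2.cvtColor(cv2.imread(f'pics/{f}.png'),cv2.COLOR_BGR2HSV); m=cv2.inRange(im,(100,110,40),(130,255,255)); 
    n,l,st,ce=cv2.connectedComponentsWithStats(m); 
    return ce[l[int(cy),int(cx)]],st[l[int(cy),int(cx)]]
def model(C,p,s=16):
    x,y,z,a=p; t=np.linspace(0,2*np.pi,90); c,n=np.cos(a),np.sin(a)
    m=np.zeros((480*s//1,640*s//1),np.uint8) if 0 else None
    hull=[]
    P=[[x+42*np.cos(q),y+42*np.sin(q),z+h] for q in t for h in(14,19)]
    K_=[[x+c*u-n*v,y+n*u+c*v,z+h] for u in(-28,28) for v in(-11,11) for h in(19,54)]
    o=proj(C,[x,y,z+19]).astype(int)-40
    m=np.zeros((80*s,80*s),np.uint8)
    for Q in(P,K_):
        h=cv2.convexHull(np.array([(proj(C,X)-o+.5)*s for X in Q],np.float32)); cv2.fillPoly(m,[h.astype(np.int32)],1)
    M=cv2.moments(m,True); return np.array([M['m10']/M['m00'],M['m01']/M['m00']])/s+o-.5
mt,a1=mask('top0',233,233); ms,a2=mask('scene1',252,292); print(mt,a1,ms,a2)
yaw=np.arctan2(d[1],d[0])
f=lambda p:np.r_[model(T,[*p,yaw])-mt,model(S,[*p,yaw])-ms]
r=least_squares(f,[549,291,0],diff_step=.003);print('lid sil',r.x,r.fun)
"
```

```text
w- [545.9 -91.8 154.6]
r1 [ 601.  -130.6  153.7]
r2 [581.9 -41.1 151.5]
y1 [ 629. -112.  154.]
y2 [553.9 -59.5 152.3]
cup [ 5.91511e+02 -8.59780e+01  1.53119e+02  1.27000e-01  4.60520e+01] 7.271865419218286 [-0.12  0.1  -0.2  -0.04  0.09 -0.08 -0.13 -0.18 -0.16 -0.28  0.07 -0.04
  0.22  0.42  0.06  0.07  0.14 -0.35  0.23  0.18  0.17 -0.2 ]
[[581.2 309.8  23.5]
 [517.8 272.9  24.4]] [549.5 291.3  24. ]
yaw 30.16270099547574 73.2854972941221
[232.92991453 232.3042735 ] [220 219  27  28 585] [254.69724771 290.30733945] [242 279  27  22 436]
lid sil [549.11429122 291.35815809   0.        ] [ 0.07243928 -0.24984139  0.15949309  0.30521915]
```

```bash
python3 -c "
from h import *
T=load('top0');a=np.radians(7.5);R=np.array([[np.cos(a),-np.sin(a),0],[np.sin(a),np.cos(a),0],[0,0,1]])
C=np.array([592,-86.3,0])
g=lambda x,y,z:C+R@np.array([x,y,z])
for n,p in(('grip',(-95,104.5,65)),('trig',(-95,66.5,70)),('trigend',(-122,66,70))):
    q=proj(T,g(*p)); print(n,g(*p).round(1),((q-[285,180]+.5)*6-.5).round())
A=lambda u,v:cp(u,v,285,180,6)
print((R.T@(atz(T,*A(281,400),70)-C)).round(1))
print('target',g(-96,100,47).round(1), np.array(manip.read_state()['eef_pos']).round(1))
print(manip.read_state()['joints'])
"
```

```text
grip [484.2   4.9  65. ] [279. 431.]
trig [489.1 -32.8  70. ] [359. 419.]
trigend [462.4 -36.8  70. ] [368. 475.]
[-81.1 101.8  70. ]
target [4.838e+02 3.000e-01 4.700e+01] [ 368.1 -180.5  319.6]
[-5.45465301e-01 -8.64692224e-02  1.70354821e+00  3.11614910e-04
  1.52496161e+00 -1.87401137e+00]
```

jog_arm --pt "0.3 0.3 0 0 0 0.07 0" --pt "0.6 0.6 0 0 0 0.14 0" --pt "0.97 0.9 0 0 0 0.2 0" --pt "0.97 1 -0.2 0 0 0.24 0" --pt "0.97 1 -0.4 0 0 0.24 0" --pt "0.97 1 -0.4 0 0 0.24 0"

```text
clock: 2.95
eef_pos: [483.5, -57.8, 267.3]
eef_rot: [3.139, -0.006, -3.002]
wrist_force: [-0.7, 0.1, -0.7]
finger_gap: 94.4
finger_force: 0.0
```

jog_arm --pt "0 0.25 -0.2 0 0 0 0" --pt "0 0.5 -0.4 0 0 0 0" --pt "0 0.5 -0.7 0 0 0 0" --pt "0 0.5 -0.7 0 0 0 0" --pt "0 0.5 -0.7 0 0 0 0"

```text
clock: 3.37
eef_pos: [483.7, -1.5, 188.7]
eef_rot: [3.141, -0.001, -3.007]
wrist_force: [0.0, -0.3, 1.2]
finger_gap: 94.0
finger_force: 0.0
```

jog_arm --pt "0 0.015 -0.3 0 0 0 0" --pt "0 0.015 -0.6 0 0 0 0" --pt "0 0.015 -0.8 0 0 0 0" --pt "0 0.015 -0.9 0 0 0 0" --pt "0 0.015 -1 0 0 0 0" --pt "0 0.015 -1 0 0 0 0"

```text
clock: 3.87
eef_pos: [484.7, -0.6, 68.5]
eef_rot: [-3.141, -0.0, -3.009]
wrist_force: [-0.4, -0.3, -0.3]
finger_gap: 94.1
finger_force: 0.0
```

jog_arm --pt "0 0 -0.1 0 0 0 0" --pt "0 0 -0.18 0 0 0 0" --pt "0 0 -0.18 0 0 0 0"

```text
clock: 4.12
eef_pos: [484.5, -0.2, 46.5]
eef_rot: [-3.142, 0.0, -3.008]
wrist_force: [-0.5, -0.6, -0.6]
finger_gap: 93.9
finger_force: 0.0
```

jog_arm --pt "0 0 0 0 0 0 0.3" --pt "0 0 0 0 0 0 0.4" --pt "0 0 0 0 0 0 0.5" --pt "0 0 0 0 0 0 0.5" --pt "0 0 0 0 0 0 0.5" --pt "0 0 0 0 0 0 0.5" --grip_force 15

```text
clock: 4.62
eef_pos: [484.5, -0.0, 46.6]
eef_rot: [-3.141, 0.001, -3.007]
wrist_force: [0.7, -4.2, 1.5]
finger_gap: 57.4
finger_force: 1.7
```

jog_arm --pt "0 0 0 0 0 0 0.65" --pt "0 0 0 0 0 0 0.7" --pt "0 0 0 0 0 0 0.75" --pt "0 0 0 0 0 0 0.75" --pt "0 0 0 0 0 0 0.75" --pt "0 0 0 0 0 0 0.75" --grip_force 20

```text
clock: 5.12
eef_pos: [484.6, -1.1, 46.3]
eef_rot: [-3.14, 0.001, -3.008]
wrist_force: [2.5, -14.2, 1.1]
finger_gap: 38.9
finger_force: 18.7
```

jog_arm --pt "0 -0.01 0 0 0 0 0.75" --pt "0 -0.02 0 0 0 0 0.75" --pt "0 -0.02 0 0 0 0 0.75" --pt "0 -0.02 0 0 0 0 0.75" --pt "0 -0.02 0 0 0 0 0.75"

```text
clock: 5.53
eef_pos: [484.6, -1.3, 46.3]
eef_rot: [3.14, 0.001, -3.008]
wrist_force: [4.0, 5.4, 0.8]
finger_gap: 39.1
finger_force: 19.1
```

jog_arm --pt "0 0 0 0 0 0 0.8" --pt "0 0 0 0 0 0 0.8" --pt "0 0 0 0 0 0 0.8" --pt "0 0 0 0 0 0 0.8" --grip_force 35

```text
clock: 5.87
eef_pos: [484.6, -1.2, 46.2]
eef_rot: [3.14, 0.001, -3.008]
wrist_force: [4.2, 6.8, 0.7]
finger_gap: 38.6
finger_force: 33.3
```

```bash
python3 -c "
from h import *
snap('top','top2');crop('top2',285,180,125,110,6,'t2')"
```

jog_arm --pt "0 0 0 0 0 0 0.4" --pt "0 0 0 0 0 0 0.2" --pt "0 0 0 0 0 0 0" --pt "0 0 0 0 0 0 0" --pt "0 0 0 0 0 0 0" --pt "0 0 0 0 0 0 0" --pt "0 0 0 0 0 0 0" --pt "0 0 0 0 0 0 0"

```text
clock: 6.58
eef_pos: [484.2, -2.0, 46.1]
eef_rot: [3.141, 0.0, -3.007]
wrist_force: [-0.2, 1.2, 0.6]
finger_gap: 89.0
finger_force: 0.0
```

jog_arm --pt "0 0 0.3 0 0 0 0" --pt "0 0 0.6 0 0 0 0" --pt "0 0 0.95 0 0 0 0" --pt "0 0.1 1 0 0 0.05 0" --pt "0 0.4 1 0 0 0.1 0" --pt "0 0.7 1 0 0 0.15 0" --pt "0 1 1 0 0 0.2 0" --pt "0.1 1 1 0 0 0.25 0"

```text
clock: 7.25
eef_pos: [495.0, 122.8, 166.4]
eef_rot: [3.141, 0.001, -2.607]
wrist_force: [-0.2, -0.9, 0.8]
finger_gap: 94.1
finger_force: 0.0
```

jog_arm --pt "0.1 0.3 0 0 0 0 0" --pt "0.2 0.6 0 0 0 0 0" --pt "0.3 0.9 0 0 0 0 0" --pt "0.4 1 0 0 0 0 0" --pt "0.4 1 0 0 0 0 0"

```text
clock: 7.67
eef_pos: [544.9, 240.6, 165.5]
eef_rot: [3.141, 0.0, -2.612]
wrist_force: [-0.5, -0.4, -0.4]
finger_gap: 93.7
finger_force: 0.0
```

jog_arm --pt "0.036 0.3 0 0 0 0 0" --pt "0.036 0.422 -0.1 0 0 0 0" --pt "0.036 0.422 -0.4 0 0 0 0" --pt "0.036 0.422 -0.6 0 0 0 0" --pt "0.036 0.422 -0.6 0 0 0 0" --pt "0.036 0.422 -0.6 0 0 0 0"

```text
clock: 8.17
eef_pos: [548.1, 287.9, 93.9]
eef_rot: [3.141, -0.002, -2.615]
wrist_force: [0.2, 0.2, 0.5]
finger_gap: 94.3
finger_force: 0.0
```

jog_arm --pt "0.01 0.024 -0.2 0 0 0 0" --pt "0.01 0.024 -0.4 0 0 0 0" --pt "0.01 0.024 -0.52 0 0 0 0" --pt "0.01 0.024 -0.52 0 0 0 0" --pt "0.01 0.024 -0.52 0 0 0 0"

```text
clock: 8.58
eef_pos: [550.5, 291.3, 33.6]
eef_rot: [-3.141, 0.002, -2.615]
wrist_force: [0.6, 0.3, 0.8]
finger_gap: 94.0
finger_force: 0.0
```

jog_arm --pt "0 0 0 0 0 0 0.4" --pt "0 0 0 0 0 0 0.6" --pt "0 0 0 0 0 0 0.7" --pt "0 0 0 0 0 0 0.8" --pt "0 0 0 0 0 0 0.9" --pt "0 0 0 0 0 0 0.9" --pt "0 0 0 0 0 0 0.9" --pt "0 0 0 0 0 0 0.9" --grip_force 8

```text
clock: 9.25
eef_pos: [549.7, 291.3, 31.7]
eef_rot: [3.142, -0.0, -2.615]
wrist_force: [0.8, -0.4, 0.9]
finger_gap: 44.3
finger_force: 0.0
```

jog_arm --pt "0 0 0 0 0 0 0.9" --pt "0 0 0 0 0 0 0.9" --pt "0 0 0 0 0 0 0.9" --pt "0 0 0 0 0 0 0.9" --grip_force 40

```text
clock: 9.58
eef_pos: [549.7, 291.3, 31.7]
eef_rot: [-3.142, -0.0, -2.615]
wrist_force: [0.8, -0.7, -0.8]
finger_gap: 21.5
finger_force: 40.0
```

jog_arm --pt "0 0 0.2 0 0 0 0.9" --pt "0 0 0.5 0 0 0 0.9" --pt "0 0 0.8 0 0 0 0.9" --pt "0 0 1 0 0 0 0.9" --pt "0 0 1 0 0 0 0.9"

```text
clock: 10.0
eef_pos: [551.4, 292.1, 157.6]
eef_rot: [-3.141, 0.008, -2.615]
wrist_force: [-0.4, 0.5, -1.0]
finger_gap: 21.7
finger_force: 40.0
```

jog_arm --pt "0 -0.2 0.3 0 0 0 0.9" --pt "0 -0.4 0.6 0 0 0 0.9" --pt "0 -0.7 0.8 0 0 0 0.9" --pt "0 -1 0.8 0 0 -0.05 0.9" --pt "0 -1 0.8 0 0 -0.05 0.9"

```text
clock: 10.42
eef_pos: [550.3, 166.4, 249.0]
eef_rot: [-3.14, 0.002, -2.702]
wrist_force: [0.4, 0.4, -1.0]
finger_gap: 21.5
finger_force: 40.0
```

jog_arm --pt "0 -0.3 0 0 0 -0.05 0.9" --pt "0 -0.6 0 0 0 -0.1 0.9" --pt "0.1 -0.9 0 0 0 -0.15 0.9" --pt "0.2 -1 0 0 0 -0.2 0.9" --pt "0.2 -1 0 0 0 -0.2 0.9"

```text
clock: 10.83
eef_pos: [574.6, 48.5, 246.4]
eef_rot: [-3.141, -0.001, -3.015]
wrist_force: [-0.7, 0.3, -1.5]
finger_gap: 21.6
finger_force: 40.0
```

jog_arm --pt "0 -0.3 0 0 0 0 0.9" --pt "0 -0.6 0 0 0 0 0.9" --pt "0.1 -0.9 0 0 0 0 0.9" --pt "0.15 -1 0 0 0 0 0.9" --pt "0.15 -1 0 0 0 0 0.9" --pt "0.15 -1 0 0 0 0 0.9"

```text
clock: 11.33
eef_pos: [591.6, -68.1, 246.7]
eef_rot: [3.141, -0.001, -3.007]
wrist_force: [0.3, -0.6, -1.2]
finger_gap: 21.7
finger_force: 40.0
```

jog_arm --pt "0.003 -0.152 0 0 0 0 0.9" --pt "0.003 -0.152 -0.2 0 0 0 0.9" --pt "0.003 -0.152 -0.38 0 0 0 0.9" --pt "0.003 -0.152 -0.38 0 0 0 0.9" --pt "0.003 -0.152 -0.38 0 0 0 0.9" --pt "0.003 -0.152 -0.38 0 0 0 0.9"

```text
clock: 11.83
eef_pos: [592.5, -85.9, 203.5]
eef_rot: [-3.141, 0.001, -3.006]
wrist_force: [0.2, -0.3, -0.4]
finger_gap: 21.9
finger_force: 40.0
```

```bash
python3 -c "
from h import *
snap('top','top3');c=snap('scene','scene3');p=proj(c,[592,-86,165]).astype(int);x,y=p[0]-40,p[1]-45
crop('scene3',x,y,80,80,7,'s3');crop('top3',330,170,75,80,7,'t3')
im=np.hstack([cv2.imread('pics/s3.png')[:560,:390+0],cv2.imread('pics/s3.png')[:1,:0]]) if 0 else 0
a=cv2.imread('pics/s3.png')[:, 80:480];b=cv2.imread('pics/t3.png')[:,:400]
cv2.imwrite('pics/m3.png',np.hstack([a,b]));print(x,y)
print(manip.read_state()['eef_pos'],manip.read_state()['eef_rot'])"
```

```text
296 149
[592.57290702 -86.3915691  203.70440263] [-3.14091238e+00  2.04830715e-03 -3.00651777e+00]
```

View pics/m3.png

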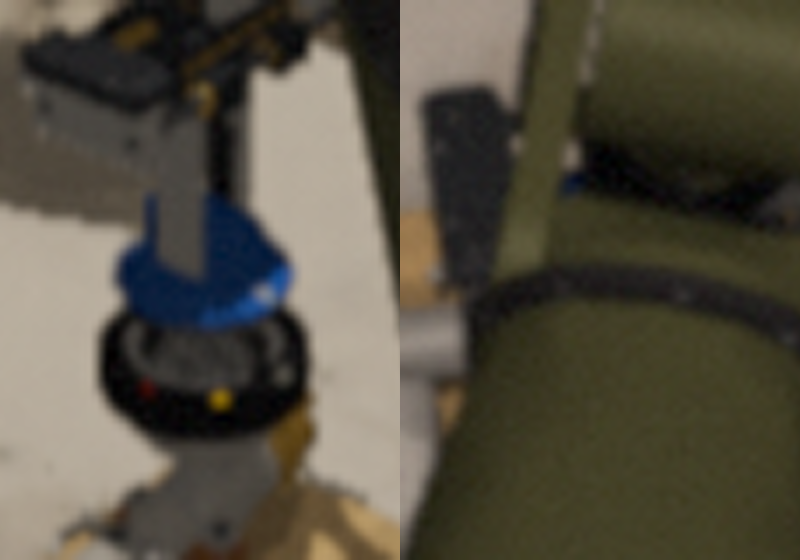

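Left half is the scene view: the lid hovers over the collar, with flange edges at u 117 and 293, collar edges at 100 and 308, pointer at (265,293) and white mark at (283,375). The top view is blocked by the arm. I'll check the lid against the collar relatively.

```bash
python3 -c "
from h import *
S=load('scene3');o=lambda u,v:cp(u+80,v,296,149,7)
a=np.radians(7.6);d=np.array([np.cos(a),np.sin(a),0])
L=np.array([592.5,-86.1,203.6-31.7+19]);C=np.array([592,-86.3,150])
pl=proj(S,L-36.6*d);pw=proj(S,C-46*d);print('pred diff',pl-pw,'meas',np.subtract(o(265,293),o(283,375)))
t=np.linspace(0,6.28,200)
e=lambda c,r,z:np.array([proj(S,[c[0]+r*np.cos(q),c[1]+r*np.sin(q),z]) for q in t])
f=e(L,42,L[2]-2.5);k=e(C,50,146)
print('pred mid u',(f[:,0].min()+f[:,0].max())/2,(k[:,0].min()+k[:,0].max())/2,'meas',o(205,0)[0],o(204,0)[0])
for dx in([1,0,0],[0,1,0],[0,0,1]): print(dx,proj(S,L+dx)-proj(S,L))
q=load('scene1');SA=lambda u,v:cp(u,v,251,158,6)
print('abs errs',o(265,293)-pl,o(283,375)-pw, SA(581,268)-pw)
"
```

```text
pred diff [ -2.32421789 -11.6294914 ] meas [ -2.57142857 -11.71428571]
pred mid u 336.2386005043378 336.3686521674458 meas 336.2857142857143 336.14285714285717
[1, 0, 0] [-0.21720234 -0.12588603]
[0, 1, 0] [-0.22471646  0.1217983 ]
[0, 0, 1] [ 0.00056111 -0.26004477]
abs errs [-0.4426273  -1.25885215] [-0.19541661 -1.17405784] [-0.20732138 -1.06691498]
```

jog_arm --pt "0 -0.002 -0.06 0 0 0 0.9" --pt "0 -0.002 -0.12 0 0 0 0.9" --pt "0 -0.002 -0.16 0 0 0 0.9" --pt "0 -0.002 -0.16 0 0 0 0.9"

```text
clock: 12.27
eef_pos: [591.6, -87.1, 181.4]
eef_rot: [3.141, -0.002, -3.007]
wrist_force: [0.1, 0.4, -1.0]
finger_gap: 21.7
finger_force: 40.0
```

jog_arm --pt "0 0 -0.02 0 0 0 0.9" --pt "0 0 -0.04 0 0 0 0.9" --pt "0 0 -0.05 0 0 0 0.9" --pt "0 0 -0.05 0 0 0 0.9"

```text
clock: 12.6
eef_pos: [592.0, -87.2, 176.7]
eef_rot: [3.141, -0.0, -3.007]
wrist_force: [0.1, -0.9, -0.4]
finger_gap: 21.7
finger_force: 40.0
```

jog_arm --pt "0 0.006 -0.01 0 0 0 0.9" --pt "0 0.006 -0.02 0 0 0 0.9" --pt "0 0.006 -0.03 0 0 0 0.9" --pt "0 0.006 -0.04 0 0 0 0.9" --pt "0 0.006 -0.04 0 0 0 0.9"

```text
clock: 13.02
eef_pos: [592.1, -86.4, 172.2]
eef_rot: [3.142, 0.0, -3.007]
wrist_force: [-0.3, 0.3, 2.5]
finger_gap: 21.6
finger_force: 40.0
```

jog_arm --pt "0 0 -0.012 0 0 0 0.9" --pt "0 0 -0.024 0 0 0 0.9" --pt "0 0 -0.024 0 0 0 0.9" --pt "0 0 -0.024 0 0 0 0.9"

```text
clock: 13.35
eef_pos: [592.2, -86.4, 169.4]
eef_rot: [-3.142, 0.0, -3.007]
wrist_force: [0.5, 0.6, 2.9]
finger_gap: 21.9
finger_force: 40.0
```

jog_arm --pt "0 0 0 0 0 -0.04 0.9" --pt "0 0 0 0 0 -0.08 0.9" --pt "0 0 0 0 0 -0.12 0.9" --pt "0 0 0 0 0 -0.16 0.9" --pt "0 0 0 0 0 -0.16 0.9"

```text
clock: 13.77
eef_pos: [592.3, -86.5, 169.5]
eef_rot: [-3.141, 0.001, 3.021]
wrist_force: [-0.4, -0.3, 3.5]
finger_gap: 21.8
finger_force: 40.0
```

jog_arm --pt "0 0 0 0 0 -0.05 0.9" --pt "0 0 0 0 0 -0.1 0.9" --pt "0 0 0 0 0 -0.15 0.9" --pt "0 0 0 0 0 -0.2 0.9" --pt "0 0 0 0 0 -0.25 0.9" --pt "0 0 0 0 0 -0.3 0.9" --pt "0 0 0 0 0 -0.307 0.9" --pt "0 0 0 0 0 -0.307 0.9"

```text
clock: 14.43
eef_pos: [592.2, -86.5, 169.4]
eef_rot: [3.141, 0.0, 2.545]
wrist_force: [1.2, -0.9, 3.2]
finger_gap: 22.0
finger_force: 40.0
```

```bash
python3 -c "
from h import *
c=snap('scene','scene4');s=manip.read_state();print(s['eef_pos'],np.degrees(s['eef_rot']),s['wrist_force'],s['moment'])
crop('scene4',300,165,75,65,10,'s4')
a=np.radians(7.5-42+180)
print([((proj(c,[592+r*np.cos(a),-86.3+r*np.sin(a),z])-[300,165]+.5)*10-.5-[2,12]).round() for r,z in((46,150),(36.6,156.7))])"
```

```text
[592.19944427 -86.52248502 169.40216485] [1.79994373e+02 2.37516117e-02 1.45852764e+02] [ 1.36509348 -0.19641699  3.84517002] [ 0.00340693 -0.08620142 -0.01880653]
[array([390., 406.]), array([385., 372.])]
```

View pics/s4.png

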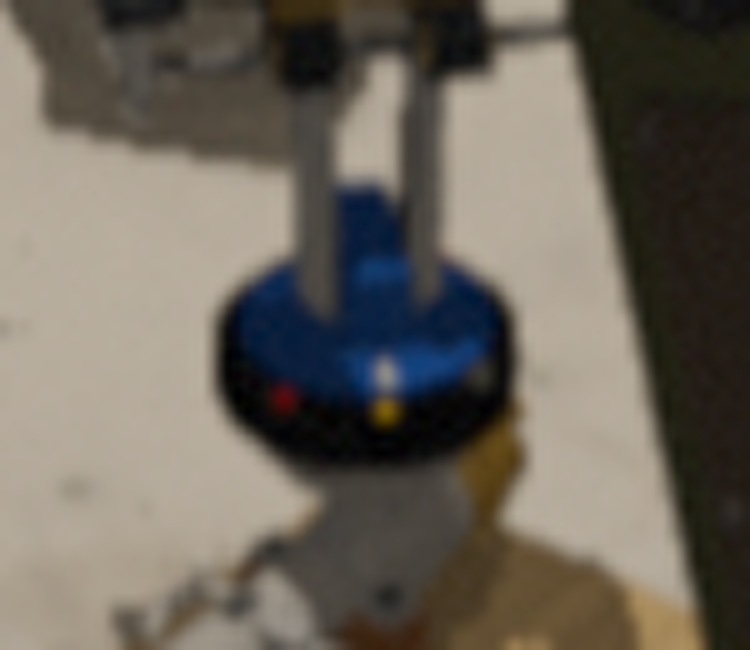

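The pointer (386,372) sits right above the yellow mark (386,410), and the lid's depth and seal force look right. I'll turn it a hair more, let it settle and hand in.

jog_arm --pt "0 0 0 0 0 -0.01 0.9" --pt "0 0 0 0 0 -0.01 0.9" --pt "0 0 0 0 0 -0.01 0.9" --pt "0 0 0 0 0 -0.01 0.9"

```text
clock: 14.82
eef_pos: [592.1, -86.5, 169.3]
eef_rot: [3.142, 0.0, 2.527]
wrist_force: [1.1, -0.6, 4.0]
finger_gap: 21.5
finger_force: 40.0
```

```bash
python3 -c "
from h import *
s=manip.read_state();print(s['eef_pos'],np.degrees(s['eef_rot']),s['wrist_force'],s['finger_gap']);print(manip.sign_off())"
```

```text
[592.13882746 -86.45662441 169.31772783] [1.79998318e+02 1.12413265e-02 1.44806525e+02] [ 1.06873198 -0.6219994   4.03866767] 21.465323315894445
the job is handed in; nothing more can be done
None
```

The job is handed in at 14.8 s: I squeezed the trigger to its stop and let it go, then set the large lid in the collar, pressed it on the seal and turned it about 43° clockwise, so its pointers stand at the yellow vent marks; it hasn't clicked home and is still gripped.

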